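Tip a raw tray onto its bottom and push it against the bench stop

TASK

The raw wooden tray is standing on one long side. Push it over towards the bench stop so that it lies flat on its bottom with the open side up, then push it along the felt until the whole of its leading long side sits flush against the stop. Do it all with gentle pushes of the fingers, never lifting the tray, and leave the tin, the sanding block and the jar where they stand.

Things in the scene. Friction and masses are not known exactly. Their poses are not given: they have to be found in the camera images.
- tray: Open tray of light wood, black underside, 150 x 110 x 45 mm, walls 8 mm, bottom 5 mm, 0.2 to 0.4 kg. It starts standing 110 mm high on a long side, black underside to the stop (up to 0.25 rad askew), open side away from it. Origin: centre of the 150 x 45 mm face it stands on. As it stands, x runs along its length, y from open side to underside (towards the stop), z up.
- tray_centre (a point): Centre of the tray's outer block, 55 mm along its z axis from its origin; same axes. When it lies flat, open side up, y points straight down and z to the stop. About 1 N near its top edge topples it: it rocks on its lower black edge without sliding and falls by itself once leaning about 20 degrees.
- tray_lead_a (a point): Outer corner of the tray at x = -75 mm, y = +22.5 mm, z = 110 mm in its frame: once it lies flat, one lower end of its leading long side.
- tray_lead_b (a point): The corner at the other end (x = +75 mm) of that same edge.
- stop: Bench stop: a brown wooden batten 320 mm long, 30 mm wide, 22 mm high, fixed to the table. Origin: middle of the long working face that looks to the tray, at table height. x along the batten, y from the working face away from the tray (the direction to push the tray), z up.
- tin: Closed bare-metal tin, 68 mm in diameter, 75 mm high, origin at its underside's centre. A bystander.
- block: Cork sanding block with a dark sole, 100 x 55 x 35 mm, origin at its underside's centre. A bystander.
- jar: Pale frosted jar with a white lid, 60 mm in diameter, 110 mm high, origin at its underside's centre. A bystander.
There are look-alikes about, which are no part of the job. There is more than one size of the tray; the one meant has the size given above.

How it is judged (in metres and radians):
On the way, in this order (a step that is already met when the one before it is completed fails the run):
1. the tray lies flat on its bottom, open side up (angle between tray's own y axis and vertical above 3.05 rad), for 0.2 s.
2. its leading side is flush against the stop, within 3 mm at both ends (y of each of tray_lead_a, tray_lead_b in the frame of stop above -0.003 m and y of tray_centre in the frame of stop below 0 m and x of tray_centre in the frame of stop between -0.085 and 0.085 m and angle between tray's own y axis and vertical above 3.05 rad), for 0.2 s.
At the end, for the whole second after the job is handed in: The tray is at rest, flat on the table with its open side up (within 0.09 rad); both ends of its leading long side are within 3 mm of the stop's working face; its centre is within 85 mm of the stop's middle along the stop; tin, block and jar are within 20 mm of where they stood (all of step 2 and height (world z) of tray_centre below 0.03 m and linear speed of tray below 0.02 m/s and distance of each of tin, block, jar from where it was at the start of the episode below 0.02 m); the robot touches nothing.
It fails at once if the tray is lifted (its centre above 75 mm, or above 40 mm while it lies flat) (height (world z) of tray_centre above 0.075 m or (angle between tray's own y axis and vertical above 3.05 rad and height (world z) of tray_centre above 0.04 m)).
It fails at once if the fingers push or squeeze the tray with more than 80 N (contact force between the fingers and tray above 80 N).
It fails at once if the tin, the block or the jar is moved more than 20 mm (distance of any of tin, block, jar from where it was at the start of the episode above 0.02 m).
It fails at once if the tin, the block or the jar is tipped (angle between any of tin, block, jar's own z axis and vertical above 0.35 rad).
It also fails if it takes over 43 s, if anything falls off the work surface, if the arm or the gripper's body presses on something with over 40 N, if the wrist force passes 120 N, or if a joint passes its speed limit or range.

ROBOT

A 6-joint arm with a two-finger parallel gripper is mounted at the origin on the work surface. World frame = base frame: x ahead of the robot, y to its left, z up, the work surface at z = 0. Lengths are in m, angles in degrees, forces in N, time in s.
With the tool pointing down it reaches from about 0.4 to 0.825 m from the base axis. Payload 7 kg.
Tool frame: the origin (TCP) lies between the finger pads; the fingertips stand 11 mm ahead of it and the grasp point (between the pads) lies 8 mm behind it (r.tcp_to_tips is the distance from the TCP to the fingertips, in m); x points along the fingers, y is the direction in which the jaws open and shut, and the axes are right-handed (so a half turn about x gives the same grasp; the last joint's range is limited). The gripper opens to 88 mm and grips with 3 to 60 N. Pads are 19 mm wide; open, the fingers measure 130 mm over their backs; the gripper's body (78 mm by 193 mm) begins 47 mm behind the grasp point.
Start: joints at [-48.18, 20.546, 0.682, 0, -70.136, -16.507], TCP at [0.289, -0.61, 0.238] pointing down, gripper open.
Joint ranges: [-176.03, 176.03], [-82.01, 121.73], [-58.28, 71.71], [-173.87, 95.51], [-174.79, -0.11], [-173.66, 173.66]. Speed limits (degrees/s): [136.94, 136.94, 172.46, 180, 180, 180].

INTERFACE

Orientations are given as [roll, pitch, yaw] about the fixed x, y, z axes, in that order (R = Rz(yaw) Ry(pitch) Rx(roll)).
In Python, from plant import r gives the robot as it stands.
- The arm moves only by the tool arm_command, never from a script. Its argument "plan" is a list of rows, each an object of numbers: "dx", "dy", "dz": the shift along the tool's x, y, z each as a share of 0.02 m, from -1 to 1; "wx", "wy", "wz": the turn, a rotation vector about the tool's x, y, z each as a share of 0.08 rad, from -1 to 1. In form: [{"dx": .., "dy": .., "dz": .., "wx": .., "wy": .., "wz": ..}, ...]. A call has 1 to 20 rows; each row shifts and turns the pose as measured when the row begins, along the tool's axes as they then stand; what a row does not reach is not made up. A row lasts 1/12 s, in which the tool goes at most 41.7 mm and 7.16 degrees, less where a joint would pass 70% of its speed; a pose out of reach is approached as far as the arm can. A call with a number of a shift or a turn outside -1 to 1 is refused whole. A call with a gripper value outside its range is refused whole. "fingers" is the closure, from -1 (fully open) to 1 (shut), so that 0 is half open, set as the call begins (left out, the last holds). The fingers move at their own pace and stop on an object; "force" is the grip in N (left out, the last holds). Time passes only in rows, so rows that do not move let the fingers close. It gives the time, the measured TCP pose, the force and the opening at its end, in the units of the state.
- r.get_state(): the state, without advancing time (a new reading comes with each control period).
- r.capture(name): name is "side" or "top"; returns (picture, depth): 480x640x3 uint8, red, green, blue; 480x640 float32, m along the optical axis (not along the pixel's ray), 0 where there is no reading.
- r.camera_model(name): a dict with "vertical_fov" (degrees; the focal length in pixels is half the picture's height over the tangent of half this angle, whatever the lens; pixels are square), "cx", "cy" (the principal point, pixels), "R" (3x3) and "t" (3): a world point X has camera coordinates R X + t. Camera axes: x right, y down, z forward; pixel columns grow to the right and rows downward; lengths in m; the calibration is good to about 2 mm. A picture is of the moment at which its call begins. camera_model takes no time and is no camera call.
- r.close_job(): hands the job in, once; it reports no verdict.
Trained networks look in the newest picture that a camera, given by its name, has taken for a name from the list of things; names that differ only in an ending like _2 or _b are one class to them, and where a whole thing is asked for, a point or a joint stands for the part that bears it (a point fixed in the world has none). Each returns a list of dicts, best first, with "score" (0 to 1); they miss things now and then, are a little off and sometimes report something else, mostly with a low value. They report only what shows in the picture. A call takes as long as a camera call. They do not tell look-alikes from the thing itself.
- r.cut_out(camera, query): "mask" (480x640 bool, what is visible of it) and "bbox" ([left, top, width, height] in pixels, round what is visible of it).
- r.spot_point(camera, query): "centre" ([column, row] in pixels: a listed point, or the origin of a listed thing).
The state is a dict: "time_s": time; "joints": joint angles; "qd": joint speeds; "joint_torque": joint torques, N m; "tcp_pos": TCP position; "eef_rot": TCP orientation; "contact_force": force on the tool from outside, world axes, zero at the start; "moment": the same for the moment, N m; "gripper_width": finger opening in m.
Only numpy, scipy, OpenCV 4.12 (cv2) and the standard library are available. Lean on these libraries where they do the work, as an engineer would, in place of code of your own. Each camera call takes 0.05 s, during which the arm holds its last target.

## Working session

There is one attempt and no reset: what is moved stays moved. The work goes in short steps, Python scripts to look and compute and a tool call to move; the robot and the scene stay as the last step left them, time stands still between calls to the robot, and variables do not carry over. Pictures are saved under pics/ and viewed, and the job is handed in when it is done.

Besides the shell and the picture viewer there is one more tool, called after ">>>" as a command line: name --argument value ..., lists and objects as JSON in quotes. arm_command: Moves the arm, as the interface text tells. Shift numbers are shares of 0.02 m and turn numbers shares of 0.08 rad, none past 1 either way. Its arguments: {"type":"object","properties":{"plan":{"type":"array","items":{"type":"object","properties":{"dx":{"type":"number"},"dy":{"type":"number"},"dz":{"type":"number"},"wx":{"type":"number"},"wy":{"type":"number"},"wz":{"type":"number"}}}},"fingers":{"type":"number"},"force":{"type":"number"}},"required":["plan"]}

```bash
mkdir -p pics; ls; cat > h.py <<'E'
import numpy as np, cv2
from plant import r
def cam(n):
    m=r.camera_model(n); f=240/np.tan(np.radians(m["vertical_fov"])/2)
    return f,m["cx"],m["cy"],np.array(m["R"]),np.array(m["t"])
def w2p(n,X):
    f,cx,cy,R,t=cam(n); c=np.atleast_2d(X)@R.T+t
    return np.c_[f*c[:,0]/c[:,2]+cx, f*c[:,1]/c[:,2]+cy]
def cloud(n,d):
    f,cx,cy,R,t=cam(n); v,u=np.mgrid[0:480,0:640]
    P=np.stack([(u-cx)/f*d,(v-cy)/f*d,d],-1)
    return (P-t)@R
def plane(n,uv,z):
    f,cx,cy,R,t=cam(n); uv=np.atleast_2d(uv)
    ray=np.c_[(uv[:,0]-cx)/f,(uv[:,1]-cy)/f,np.ones(len(uv))]@R
    o=-R.T@t; s=(z-o[2])/ray[:,2]
    return o+ray*s[:,None]
def save(n,img): cv2.imwrite(f"pics/{n}.png",img[...,::-1])
E
python3 - <<'E'
from h import *
for n in("top","side"):
    p,d=r.capture(n); save(n+"0",p); np.savez(n+"0.npz",p=p,d=d)
    m=r.camera_model(n); print(n,m)
    for q in("tray","stop","tin","block","jar"):
        print(q,[(round(x["score"],2),x["bbox"]) for x in r.cut_out(n,q)][:4])
print(r.get_state())
E
```

```text
pics
top {'vertical_fov': 44.275977083983506, 'cx': 318.1490926339542, 'cy': 230.42711212444166, 'R': array([[ 0.00512567, -0.99996638, -0.00640084],
       [-0.9956827 , -0.00451026, -0.09271259],
       [ 0.0926806 ,  0.00684842, -0.99567234]]), 't': array([0.04160916, 0.60386706, 0.96015661])}
tray [(0.95, [329.0, 89.2, 55.3, 77.4]), (0.82, [363.3, 186.7, 71.5, 102.2]), (0.22, [169.1, 307.6, 47.9, 45.8])]
stop [(0.67, [215.1, 174.7, 64.1, 186.4])]
tin [(0.72, [167.9, 308.6, 47.4, 43.2])]
block [(0.56, [257.2, 109.3, 37.5, 63.4])]
jar [(0.68, [138.8, 214.3, 53.8, 43.0])]
side {'vertical_fov': 56.77257896325139, 'cx': 322.6050730576694, 'cy': 240.74279114599204, 'R': array([[-0.72057416, -0.69304668, -0.02142872],
       [-0.40955808,  0.45035631, -0.79337341],
       [ 0.55949536, -0.56290807, -0.60835799]]), 't': array([0.45965299, 0.2908374 , 0.39967279])}
tray [(0.81, [332.3, 183.3, 97.6, 83.2]), (0.72, [367.9, 158.6, 65.6, 37.2]), (0.58, [263.5, 172.3, 32.7, 68.3]), (0.16, [190.2, 291.5, 214.1, 111.3])]
stop [(0.85, [191.4, 292.6, 215.3, 110.2])]
tin [(0.97, [257.4, 383.5, 70.9, 85.4])]
block [(0.58, [191.6, 226.6, 62.0, 57.2])]
jar [(0.6, [145.8, 310.7, 67.9, 92.0])]
{'time_s': 0.6, 'joints': array([-4.81783836e+01,  2.05431419e+01,  6.80190218e-01, -1.82071606e-03,
       -7.01343594e+01, -1.65074069e+01]), 'qd': array([ 0.0776939 , -0.08060273,  0.11709482,  0.00157449,  0.0098917 ,
       -0.0212981 ]), 'joint_torque': array([ 9.63029161e-04, -5.81992364e+01,  2.93178695e+01,  6.99966297e+00,
        1.24203041e-02, -1.96034314e-06]), 'tcp_pos': array([ 0.28859837, -0.61015486,  0.2375784 ]), 'eef_rot': array([-41.00220335,  89.99681212, -15.68861245]), 'contact_force': array([ 0.43766948, -0.46321692,  0.14751585]), 'moment': array([-0.06670787,  0.00287014,  0.0487631 ]), 'gripper_width': 0.08784371461518099}
```

View pics/top0.png

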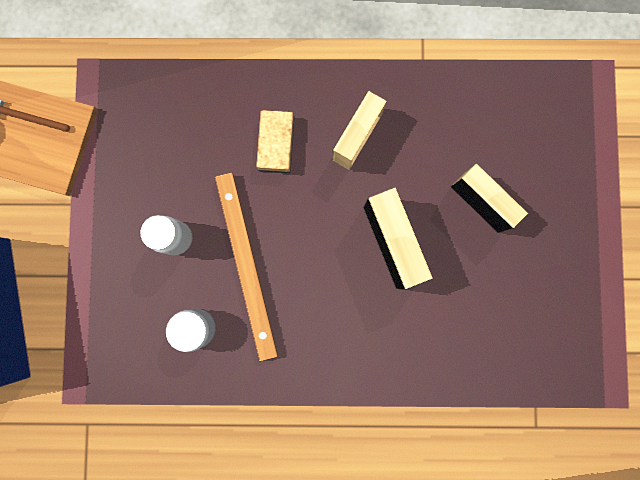

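View pics/side0.png

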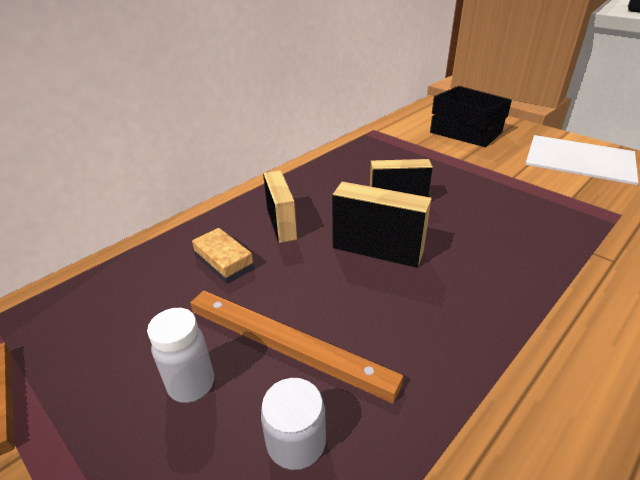

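```bash
python3 - <<'E'
from h import *
z=np.load("top0.npz"); C=cloud("top",z["d"]); p=z["p"]
H=C[...,2]
print("felt z",np.median(H[300:400,450:580]))
def rect(m,lab,zz=None):
    ys,xs=np.nonzero(m); P=C[m][:,:2].astype(np.float32)
    q=cv2.minAreaRect(P); b=cv2.boxPoints(q)
    print(lab,len(P),"c",np.round(q[0],4),"sz",np.round(q[1],4),"ang",round(q[2],2),"z",np.round(np.median(C[m][:,2]),4)); print(np.round(b,4).tolist())
for lab,(l,t,w,h),lo,hi in(("big",(350,180,95,115),.095,.13),("A",(325,85,65,88),.06,.13),("B",(445,155,90,85),.06,.13),("stop",(205,165,85,205),.014,.03),("block",(250,100,50,80),.025,.045),("tin",(160,300,60,60),.068,.085),("jar",(130,205,65,60),.1,.12)):
    m=np.zeros((480,640),bool); m[t:t+h,l:l+w]=1
    m&=(H>lo)&(H<hi)&(z["d"]>0)
    m=cv2.morphologyEx(m.astype(np.uint8),cv2.MORPH_OPEN,np.ones((3,3)))>0
    rect(m,lab)
s=p[150:310,320:560]; s=cv2.resize(s,None,fx=3.3,fy=3.3,interpolation=cv2.INTER_CUBIC); save("crop0",s)
E
```

```text
felt z 0.0010263517263164085
big 2968 c [ 0.5856 -0.0815] sz [0.15   0.0461] ang 21.92 z 0.1102
[[0.5074999928474426, -0.08810000121593475], [0.5246999859809875, -0.13089999556541443], [0.6638000011444092, -0.07490000128746033], [0.6466000080108643, -0.032099999487400055]]
A 1498 c [ 0.7693 -0.0217] sz [0.0343 0.1135] ang 59.76 z 0.0829
[[0.7116000056266785, -0.007899999618530273], [0.8097000122070312, -0.06509999930858612], [0.8270000219345093, -0.03550000116229057], [0.7289000153541565, 0.021700000390410423]]
B 1784 c [ 0.6557 -0.2353] sz [0.1124 0.0363] ang 44.67 z 0.0826
[[0.6029000282287598, -0.26190000772476196], [0.6284999847412109, -0.28769999742507935], [0.7084000110626221, -0.2087000012397766], [0.6829000115394592, -0.18289999663829803]]
stop 3450 c [0.5453 0.1659] sz [0.3195 0.0307] ang 14.65 z 0.0219
[[0.38679999113082886, 0.1404000073671341], [0.3946000039577484, 0.11069999635219574], [0.7037000060081482, 0.1914999932050705], [0.6959999799728394, 0.22110000252723694]]
block 1910 c [0.7577 0.1187] sz [0.0554 0.1012] ang 86.26 z 0.0352
[[0.7053999900817871, 0.09440000355243683], [0.8062999844551086, 0.08780000358819962], [0.8098999857902527, 0.14309999346733093], [0.7089999914169312, 0.14970000088214874]]
tin 1234 c [0.4389 0.2514] sz [0.0609 0.0609] ang 1.82 z 0.0747
[[0.4074999988079071, 0.2809000015258789], [0.40939998626708984, 0.2199999988079071], [0.47029998898506165, 0.22200000286102295], [0.4683000147342682, 0.28290000557899475]]
jar 956 c [0.5923 0.291 ] sz [0.0521 0.0525] ang 15.07 z 0.1097
[[0.5604000091552734, 0.3095000088214874], [0.5740000009536743, 0.258899986743927], [0.6243000030517578, 0.27239999175071716], [0.6107000112533569, 0.3231000006198883]]
```

View pics/crop0.png

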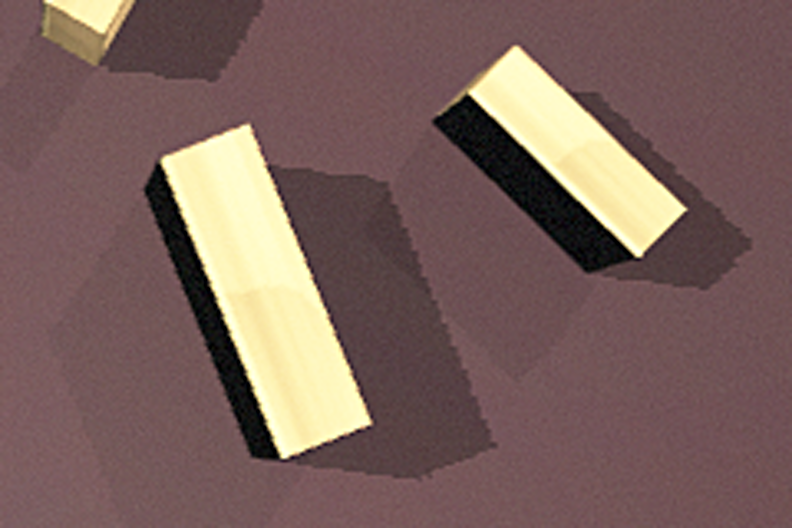

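The candidates are trays at (397,238), (360,130) and (490,198). The one at (397,238) measures 150 x 46 mm on top and 110 mm high, which fits. The other two are about 113 x 35 x 83 mm. The crop confirms the black underside faces the stop. Next I work out the approach.

```bash
cat >> h.py <<'E'
from scipy.spatial.transform import Rotation as Ro
def rel(target,yawu):
    """target xyz, jaw-axis heading in deg (mod 180): gives shift in tool axes (m) and turn about tool x(rad)"""
    s=r.get_state(); p=np.array(s["tcp_pos"]); R=Ro.from_euler("xyz",s["eef_rot"],degrees=True).as_matrix()
    print("t",s["time_s"],"p",np.round(p,4),"F",np.round(s["contact_force"],2),"w",round(s["gripper_width"],4)); print(np.round(R,3))
    h=np.degrees(np.arctan2(R[1,1],R[0,1])); dy=(yawu-h+90)%180-90
    Rt=np.c_[[0,0,-1],0,0] if 0 else None
    # desired: x down, y along heading h+dy
    a=np.radians(h+dy); y=np.array([np.cos(a),np.sin(a),0]); x=np.array([0,0,-1.]); Rt=np.c_[x,y,np.cross(x,y)]
    w=Ro.from_matrix(R.T@Rt).as_rotvec()
    d=np.array(target)-p
    print("heading",round(h,2),"-> dy",round(dy,2),"rotvec/0.08",np.round(w/.08,2),"world d",np.round(d,4),"shift now/0.02",np.round(R.T@d/.02,2),"shift in final axes/0.02",np.round(Rt.T@d/.02,2))
E
python3 - <<'E'
from h import *
nt=np.array([-.3733,.9277]); c=np.array([.5856,-.0815])
b=c-(.0225+.055)*nt; print(b)
rel([*b,.22],21.92); print(r.get_state()["joints"])
E
```

```text
[ 0.61453075 -0.15339675]
t 0.6 p [ 0.2886 -0.6102  0.2376] F [ 0.44 -0.46  0.15] w 0.0878
[[ 0.    -0.428  0.904]
 [-0.     0.904  0.428]
 [-1.    -0.     0.   ]]
heading 115.31 -> dy 86.61 rotvec/0.08 [-18.89   0.     0.  ] world d [ 0.3259  0.4568 -0.0176] shift now/0.02 [ 0.88 13.68 24.5 ] shift in final axes/0.02 [  0.88 -23.64  15.1 ]
[-4.81783836e+01  2.05431419e+01  6.80190218e-01 -1.82071606e-03
 -7.01343594e+01 -1.65074069e+01]
```

>>> arm_command --plan '[{"dy": 0.42,"dz": 0.83,"wx": -1},{"dy": 0.35,"dz": 0.86,"wx": -1},{"dy": 0.29,"dz": 0.88,"wx": -1},{"dy": 0.21,"dz": 0.91,"wx": -1},{"dy": 0.15,"dz": 0.92,"wx": -1},{"dy": 0.07,"dz": 0.93,"wx": -1},{"dy": 0,"dz": 0.93,"wx": -1},{"dy": -0.08,"dz": 0.93,"wx": -1},{"dy": -0.16,"dz": 0.92,"wx": -1},{"dy": -0.22,"dz": 0.9,"wx": -1},{"dy": -0.3,"dz": 0.88,"wx": -1},{"dy": -0.36,"dz": 0.86,"wx": -1},{"dy": -0.44,"dz": 0.82,"wx": -1},{"dy": -0.49,"dz": 0.79,"wx": -1},{"dy": -0.56,"dz": 0.74,"wx": -1},{"dy": -0.62,"dz": 0.69,"wx": -1},{"dy": -0.67,"dz": 0.65,"wx": -1},{"dy": -0.72,"dz": 0.59,"wx": -1},{"dy": -0.76,"dz": 0.53,"wx": -1}]' --fingers -1

```text
schema error: expected keys dx, dy, dz, wx, wy, wz
```

```bash
python3 - <<'E'
from h import *
rel([.6145,-.1534,.22],21.92)
E
```

```text
t 0.6 p [ 0.2886 -0.6102  0.2376] F [ 0.44 -0.46  0.15] w 0.0878
[[ 0.    -0.428  0.904]
 [-0.     0.904  0.428]
 [-1.    -0.     0.   ]]
heading 115.31 -> dy 86.61 rotvec/0.08 [-18.89   0.     0.  ] world d [ 0.3259  0.4568 -0.0176] shift now/0.02 [ 0.88 13.68 24.5 ] shift in final axes/0.02 [  0.88 -23.64  15.1 ]
```

All six keys are needed in every row.

>>> arm_command --plan '[{"dx": 0,"dy": 0.42,"dz": 0.83,"wx": -1,"wy": 0,"wz": 0},{"dx": 0,"dy": 0.35,"dz": 0.86,"wx": -1,"wy": 0,"wz": 0},{"dx": 0,"dy": 0.29,"dz": 0.88,"wx": -1,"wy": 0,"wz": 0},{"dx": 0,"dy": 0.21,"dz": 0.91,"wx": -1,"wy": 0,"wz": 0},{"dx": 0,"dy": 0.15,"dz": 0.92,"wx": -1,"wy": 0,"wz": 0},{"dx": 0,"dy": 0.07,"dz": 0.93,"wx": -1,"wy": 0,"wz": 0},{"dx": 0,"dy": 0,"dz": 0.93,"wx": -1,"wy": 0,"wz": 0},{"dx": 0,"dy": -0.08,"dz": 0.93,"wx": -1,"wy": 0,"wz": 0},{"dx": 0,"dy": -0.16,"dz": 0.92,"wx": -1,"wy": 0,"wz": 0},{"dx": 0,"dy": -0.22,"dz": 0.9,"wx": -1,"wy": 0,"wz": 0},{"dx": 0,"dy": -0.3,"dz": 0.88,"wx": -1,"wy": 0,"wz": 0},{"dx": 0,"dy": -0.36,"dz": 0.86,"wx": -1,"wy": 0,"wz": 0},{"dx": 0,"dy": -0.44,"dz": 0.82,"wx": -1,"wy": 0,"wz": 0},{"dx": 0,"dy": -0.49,"dz": 0.79,"wx": -1,"wy": 0,"wz": 0},{"dx": 0,"dy": -0.56,"dz": 0.74,"wx": -1,"wy": 0,"wz": 0},{"dx": 0,"dy": -0.62,"dz": 0.69,"wx": -1,"wy": 0,"wz": 0}]' --fingers -1

```text
time_s: 1.93
tcp_pos: [0.4694, -0.3616, 0.2382]
eef_rot: [-140.1, 89.9, -38.3]
contact_force: [0.8, -0.4, -0.6]
gripper_width: 0.0875
```

```bash
python3 - <<'E'
from h import *
rel([.6145,-.1534,.22],21.92)
E
```

```text
t 1.9333 p [ 0.4694 -0.3616  0.2382] F [ 0.77 -0.39 -0.65] w 0.0875
[[ 0.002 -0.979 -0.204]
 [-0.001 -0.204  0.979]
 [-1.    -0.001 -0.002]]
heading -168.23 -> dy 10.15 rotvec/0.08 [-2.21 -0.02  0.01] world d [ 0.1451  0.2082 -0.0182] shift now/0.02 [ 0.91 -9.23  8.71] shift in final axes/0.02 [  0.91 -10.62   6.95]
```

>>> arm_command --plan '[{"dx": 0,"dy": -0.75,"dz": 0.55,"wx": -0.75,"wy": 0,"wz": 0},{"dx": 0,"dy": -0.75,"dz": 0.55,"wx": -0.75,"wy": 0,"wz": 0},{"dx": 0,"dy": -0.75,"dz": 0.5,"wx": -0.75,"wy": 0,"wz": 0},{"dx": 0,"dy": -0.8,"dz": 0.5,"wx": 0,"wy": 0,"wz": 0},{"dx": 0,"dy": -0.8,"dz": 0.5,"wx": 0,"wy": 0,"wz": 0},{"dx": 0,"dy": -0.8,"dz": 0.5,"wx": 0,"wy": 0,"wz": 0},{"dx": 0,"dy": -0.8,"dz": 0.5,"wx": 0,"wy": 0,"wz": 0},{"dx": 0,"dy": -0.8,"dz": 0.5,"wx": 0,"wy": 0,"wz": 0},{"dx": 0,"dy": -0.8,"dz": 0.5,"wx": 0,"wy": 0,"wz": 0},{"dx": 0,"dy": -0.8,"dz": 0.5,"wx": 0,"wy": 0,"wz": 0},{"dx": 0,"dy": -0.8,"dz": 0.5,"wx": 0,"wy": 0,"wz": 0},{"dx": 0,"dy": -0.8,"dz": 0.5,"wx": 0,"wy": 0,"wz": 0},{"dx": 0,"dy": -0.8,"dz": 0.5,"wx": 0,"wy": 0,"wz": 0}]'

```text
time_s: 3.02
tcp_pos: [0.6191, -0.1532, 0.2409]
eef_rot: [-131.2, 89.7, -18.2]
contact_force: [-0.3, -0.2, 0.8]
gripper_width: 0.0876
```

```bash
python3 - <<'E'
from h import *
rel([.6145,-.1534,.103],21.92)
E
```

```text
t 3.0167 p [ 0.6191 -0.1532  0.2409] F [-0.29 -0.18  0.81] w 0.0876
[[ 0.006 -0.92  -0.391]
 [-0.002 -0.391  0.92 ]
 [-1.    -0.005 -0.004]]
heading -156.98 -> dy -1.1 rotvec/0.08 [ 0.24 -0.05  0.06] world d [-0.0046 -0.0002 -0.1379] shift now/0.02 [6.89 0.25 0.11] shift in final axes/0.02 [6.89 0.22 0.08]
```

>>> arm_command --plan '[{"dx": 0.8,"dy": 0.05,"dz": 0,"wx": 0.12,"wy": -0.03,"wz": 0.03},{"dx": 0.8,"dy": 0.05,"dz": 0,"wx": 0.12,"wy": -0.02,"wz": 0.03},{"dx": 0.8,"dy": 0.05,"dz": 0,"wx": 0,"wy": 0,"wz": 0},{"dx": 0.8,"dy": 0.05,"dz": 0,"wx": 0,"wy": 0,"wz": 0},{"dx": 0.8,"dy": 0.05,"dz": 0,"wx": 0,"wy": 0,"wz": 0},{"dx": 0.8,"dy": 0,"dz": 0,"wx": 0,"wy": 0,"wz": 0},{"dx": 0.8,"dy": 0,"dz": 0,"wx": 0,"wy": 0,"wz": 0},{"dx": 0.8,"dy": 0,"dz": 0,"wx": 0,"wy": 0,"wz": 0},{"dx": 0.4,"dy": 0,"dz": 0,"wx": 0,"wy": 0,"wz": 0},{"dx": 0.1,"dy": 0,"dz": 0,"wx": 0,"wy": 0,"wz": 0}]'

```text
time_s: 3.85
tcp_pos: [0.6196, -0.1507, 0.0997]
eef_rot: [-114.9, 89.6, -2.7]
contact_force: [-0.4, 0.4, -0.2]
gripper_width: 0.0875
```

```bash
python3 - <<'E'
from h import *
rel([.6145,-.1534,.103],21.92)
for n in("top","side"):
    p,d=r.capture(n); save(n+"1",p)
E
```

```text
t 3.85 p [ 0.6196 -0.1507  0.0997] F [-0.39  0.37 -0.21] w 0.0875
[[ 0.007 -0.926 -0.378]
 [-0.    -0.378  0.926]
 [-1.    -0.006 -0.003]]
heading -157.8 -> dy -0.28 rotvec/0.08 [ 0.06 -0.03  0.07] world d [-0.0051 -0.0027  0.0033] shift now/0.02 [-0.17  0.29 -0.03] shift in final axes/0.02 [-0.17  0.29 -0.03]
```

View pics/side1.png

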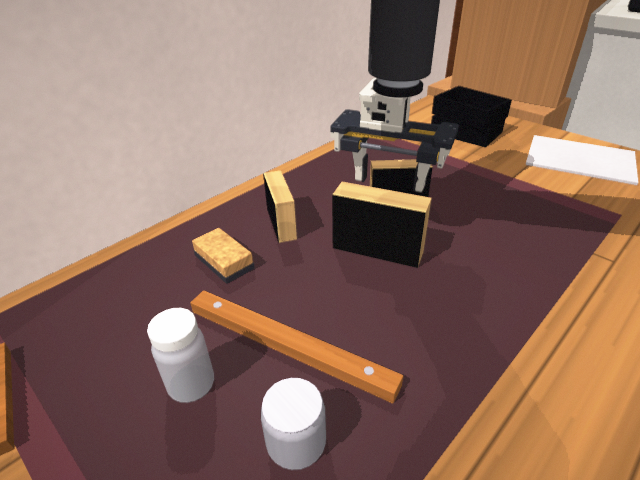

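View pics/top1.png

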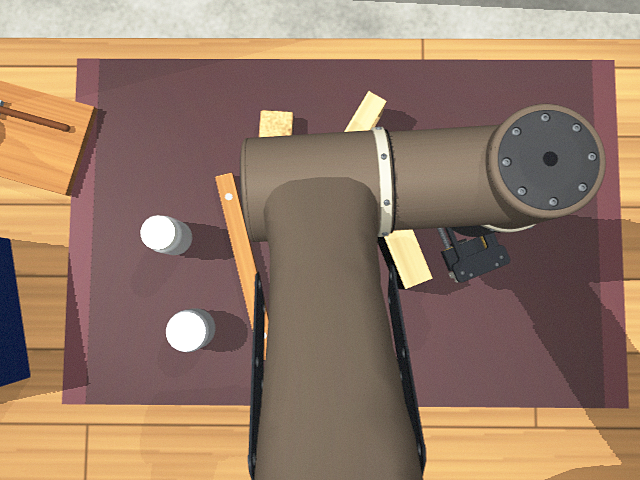

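>>> arm_command --plan '[{"dx": -0.05,"dy": 0.1,"dz": 0.4,"wx": 0.06,"wy": -0.03,"wz": 0.07},{"dx": -0.05,"dy": 0.1,"dz": 0.4,"wx": 0,"wy": 0,"wz": 0},{"dx": -0.05,"dy": 0.1,"dz": 0.4,"wx": 0,"wy": 0,"wz": 0},{"dx": 0,"dy": 0,"dz": 0.3,"wx": 0,"wy": 0,"wz": 0},{"dx": 0,"dy": 0,"dz": 0.2,"wx": 0,"wy": 0,"wz": 0},{"dx": 0,"dy": 0,"dz": 0.2,"wx": 0,"wy": 0,"wz": 0},{"dx": 0,"dy": 0,"dz": 0.2,"wx": 0,"wy": 0,"wz": 0},{"dx": 0,"dy": 0,"dz": 0.2,"wx": 0,"wy": 0,"wz": 0},{"dx": 0,"dy": 0,"dz": 0.2,"wx": 0,"wy": 0,"wz": 0}]'

```text
time_s: 4.7
tcp_pos: [0.5963, -0.102, 0.11]
eef_rot: [-113.8, 89.4, -1.8]
contact_force: [0.1, -0.5, 0.6]
gripper_width: 0.0875
```

```bash
python3 - <<'E'
from h import *
rel([.6145,-.1534,.103],21.92)
p,d=r.capture("side"); save("side2",p)
E
```

```text
t 4.7 p [ 0.5963 -0.102   0.11  ] F [ 0.05 -0.48  0.56] w 0.0875
[[ 0.01  -0.927 -0.374]
 [-0.    -0.374  0.927]
 [-1.    -0.01  -0.004]]
heading -158.03 -> dy -0.05 rotvec/0.08 [ 0.01 -0.05  0.12] world d [ 0.0182 -0.0514 -0.007 ] shift now/0.02 [ 0.36  0.12 -2.72] shift in final axes/0.02 [ 0.35  0.12 -2.73]
```

View pics/side2.png

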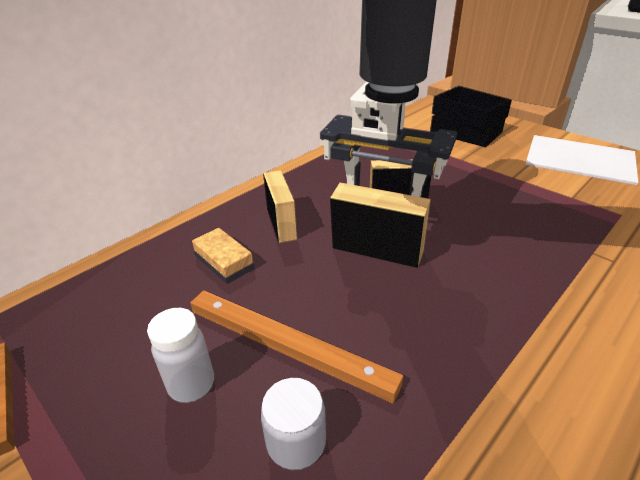

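>>> arm_command --plan '[{"dx": 0.1,"dy": 0,"dz": 0.2,"wx": 0,"wy": -0.05,"wz": 0.1},{"dx": 0.1,"dy": 0,"dz": 0.2,"wx": 0,"wy": 0,"wz": 0},{"dx": 0.1,"dy": 0,"dz": 0.2,"wx": 0,"wy": 0,"wz": 0},{"dx": 0,"dy": 0,"dz": 0.2,"wx": 0,"wy": 0,"wz": 0},{"dx": 0,"dy": 0,"dz": 0.2,"wx": 0,"wy": 0,"wz": 0},{"dx": 0,"dy": 0,"dz": 0.2,"wx": 0,"wy": 0,"wz": 0}]'

```text
time_s: 5.25
tcp_pos: [0.586, -0.0775, 0.1023]
eef_rot: [50.1, 89.9, 162.0]
contact_force: [-0.4, 0.6, 0.7]
gripper_width: 0.0875
```

```bash
python3 - <<'E'
from h import *
rel([.6145,-.1534,.103],21.92)
p,d=r.capture("side"); save("side3",p)
E
```

```text
t 5.25 p [ 0.586  -0.0775  0.1023] F [-0.42  0.6   0.68] w 0.0875
[[-0.001 -0.928 -0.373]
 [ 0.    -0.373  0.928]
 [-1.     0.001  0.001]]
heading -158.08 -> dy -0.0 rotvec/0.08 [ 0.    0.01 -0.01] world d [ 0.0285 -0.0759  0.0007] shift now/0.02 [-0.04  0.1  -4.05] shift in final axes/0.02 [-0.04  0.1  -4.05]
```

View pics/side3.png

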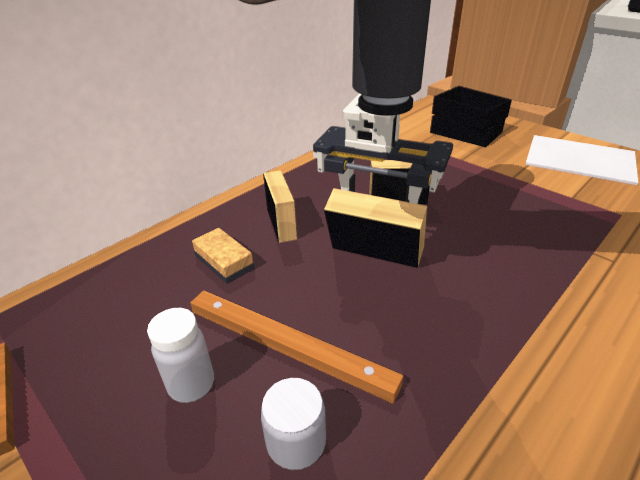

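>>> arm_command --plan '[{"dx": 0,"dy": 0,"dz": 0.2,"wx": 0,"wy": 0,"wz": 0},{"dx": 0,"dy": 0,"dz": 0.2,"wx": 0,"wy": 0,"wz": 0},{"dx": 0,"dy": 0,"dz": 0.2,"wx": 0,"wy": 0,"wz": 0},{"dx": 0,"dy": 0,"dz": 0.15,"wx": 0,"wy": 0,"wz": 0}]'

```text
time_s: 5.63
tcp_pos: [0.5797, -0.0618, 0.1024]
eef_rot: [40.8, 89.9, 152.7]
contact_force: [-0.7, -0.2, 0.5]
gripper_width: 0.0873
```

```bash
python3 - <<'E'
from h import *
rel([.6145,-.1534,.103],21.92)
p,d=r.capture("side"); save("side4",p)
E
```

```text
t 5.6333 p [ 0.5797 -0.0618  0.1024] F [-0.66 -0.22  0.47] w 0.0873
[[-0.001 -0.928 -0.373]
 [ 0.001 -0.373  0.928]
 [-1.     0.001  0.001]]
heading -158.07 -> dy -0.01 rotvec/0.08 [ 0.    0.01 -0.01] world d [ 0.0348 -0.0916  0.0006] shift now/0.02 [-0.03  0.1  -4.9 ] shift in final axes/0.02 [-0.03  0.09 -4.9 ]
```

View pics/side4.png

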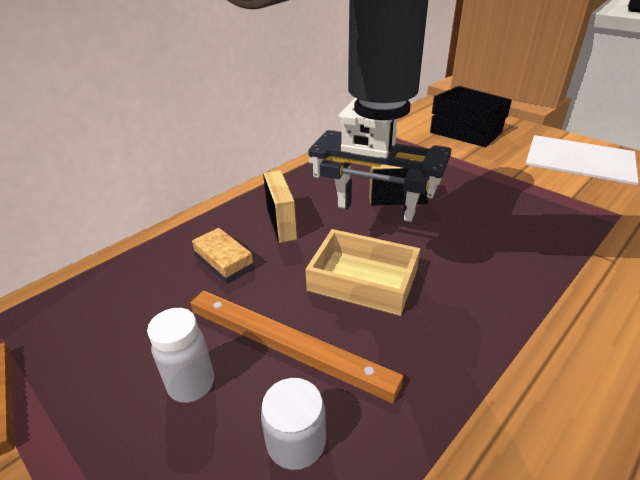

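The tray has toppled and lies flat with its open side up, rim corners near (335,234), (419,248), (404,310) and (308,278). Next I measure its pose.

```bash
cat >> h.py <<'E'
U=np.array([.9675,.2529]); N=np.array([-.2529,.9675]); S0=np.array([.5491,.1514])
def traypose(tag):
    p,d=r.capture("side"); save(tag,p); C=cloud("side",d); H=C[...,2]
    ms=r.cut_out("side","tray"); ms=[m for m in ms if 1]
    # rim band near expected area
    sx=(C[...,:2]-S0)@U; sy=(C[...,:2]-S0)@N
    m=(d>0)&(H>.040)&(H<.050)&(sy<.005)&(sy>-.26)&(abs(sx)<.14)
    m=cv2.morphologyEx(m.astype(np.uint8),cv2.MORPH_OPEN,np.ones((2,2)))
    n,l,st,_=cv2.connectedComponentsWithStats(m); k=1+np.argmax(st[1:,4]); m=l==k
    P=np.c_[sx[m],sy[m]].astype(np.float32); q=cv2.minAreaRect(P)
    print("rim n",m.sum(),"z",np.median(H[m]),"c",np.round(q[0],4),"sz",np.round(q[1],4),"ang",round(q[2],2)); print(np.round(cv2.boxPoints(q),4).tolist())
    return p,d
E
python3 - <<'E'
from h import *
traypose("side5")
E
```

```text
rim n 1529 z 0.0439523127951863 c [-0.0896  0.053 ] sz [0.1625 0.6226] ang 14.44
[[-0.2459000051021576, 0.334199994802475], [-0.09059999883174896, -0.2687000036239624], [0.06679999828338623, -0.2282000035047531], [-0.0885000005364418, 0.37470000982284546]]
```

```bash
sed -i 's/k=1+np.argmax(st\[1:,4\]); m=l==k/k=1+np.argmax(st[1:,4]); m=(l==k)\&(d>0)\&(H>.040)\&(H<.050)\&(sy<.01)\&(sy>-.26)\&(abs(sx)<.14)/' h.py
python3 - <<'E'
from h import *
traypose("side6")
E
```

```text
rim n 1287 z 0.04423483078616017 c [-0.0365 -0.1514] sz [0.1484 0.1114] ang 7.3
[[-0.11720000207424164, -0.10559999942779541], [-0.10300000011920929, -0.21610000729560852], [0.044199999421834946, -0.1973000019788742], [0.029999999329447746, -0.08669999986886978]]
```

```bash
python3 - <<'E'
from h import *
P=S0+U*-.033+N*-.257
rel([*P,.031],14.65)
E
```

```text
t 5.8833 p [ 0.5799 -0.0623  0.1024] F [0.48 0.63 0.64] w 0.0876
[[-0.001 -0.928 -0.374]
 [ 0.001 -0.374  0.928]
 [-1.     0.001  0.001]]
heading -158.06 -> dy -7.29 rotvec/0.08 [ 1.59  0.01 -0.01] world d [ 0.0022 -0.0433 -0.0714] shift now/0.02 [ 3.57  0.7  -2.05] shift in final axes/0.02 [ 3.57  0.44 -2.12]
```

>>> arm_command --plan '[{"dx": 0,"dy": 0.15,"dz": -0.53,"wx": 0.4,"wy": 0,"wz": 0},{"dx": 0,"dy": 0.15,"dz": -0.53,"wx": 0.4,"wy": 0,"wz": 0},{"dx": 0,"dy": 0.12,"dz": -0.53,"wx": 0.4,"wy": 0,"wz": 0},{"dx": 0,"dy": 0.1,"dz": -0.53,"wx": 0.4,"wy": 0,"wz": 0},{"dx": 0,"dy": 0,"dz": 0,"wx": 0,"wy": 0,"wz": 0},{"dx": 0.5,"dy": 0,"dz": 0,"wx": 0,"wy": 0,"wz": 0},{"dx": 0.5,"dy": 0,"dz": 0,"wx": 0,"wy": 0,"wz": 0},{"dx": 0.5,"dy": 0,"dz": 0,"wx": 0,"wy": 0,"wz": 0},{"dx": 0.5,"dy": 0,"dz": 0,"wx": 0,"wy": 0,"wz": 0},{"dx": 0.5,"dy": 0,"dz": 0,"wx": 0,"wy": 0,"wz": 0},{"dx": 0.5,"dy": 0,"dz": 0,"wx": 0,"wy": 0,"wz": 0},{"dx": 0.3,"dy": 0,"dz": 0,"wx": 0,"wy": 0,"wz": 0}]'

```text
time_s: 6.88
tcp_pos: [0.5839, -0.1122, 0.0293]
eef_rot: [55.8, 89.9, 159.5]
contact_force: [-0.3, 0.8, -0.0]
gripper_width: 0.0877
```

```bash
cat >> h.py <<'E'
def sf():
    s=r.get_state(); d=np.array(s["tcp_pos"])[:2]-S0; print("tcp in stop frame",round(d@U,4),round(d@N,4),"z",round(s["tcp_pos"][2],4))
E
python3 - <<'E'
from h import *
sf(); rel([*(S0+U*-.033+N*-.257),.031],14.65)
p,d=r.capture("side"); save("side7",p)
E
```

```text
tcp in stop frame -0.033 -0.2638 z 0.0293
t 6.8833 p [ 0.5839 -0.1122  0.0293] F [-0.28  0.84 -0.  ] w 0.0877
[[-0.002 -0.972 -0.236]
 [ 0.001 -0.236  0.972]
 [-1.     0.001  0.001]]
heading -166.36 -> dy 1.01 rotvec/0.08 [-0.22  0.01 -0.02] world d [-0.0018  0.0066  0.0017] shift now/0.02 [-0.08  0.01  0.34] shift in final axes/0.02 [-0.08  0.    0.34]
```

View pics/side7.png

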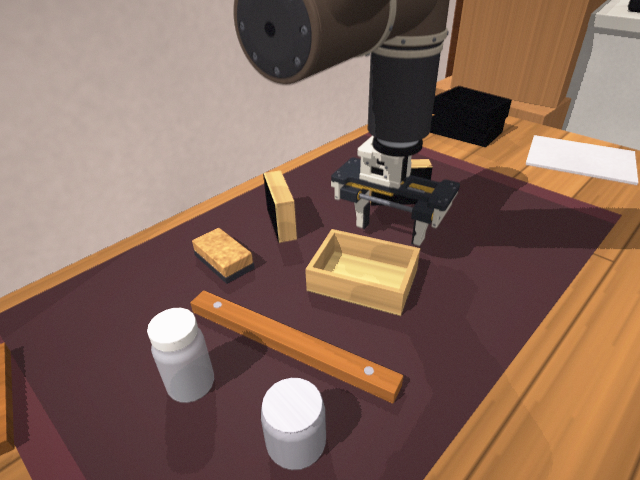

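>>> arm_command --plan '[{"dx": 0,"dy": 0,"dz": 0.4,"wx": -0.2,"wy": 0,"wz": 0},{"dx": 0,"dy": 0,"dz": 0.4,"wx": 0,"wy": 0,"wz": 0},{"dx": 0,"dy": 0,"dz": 0.3,"wx": 0,"wy": 0,"wz": 0},{"dx": 0,"dy": 0,"dz": 0.25,"wx": 0,"wy": 0,"wz": 0},{"dx": 0,"dy": 0,"dz": 0.25,"wx": 0,"wy": 0,"wz": 0},{"dx": 0,"dy": 0,"dz": 0.25,"wx": 0,"wy": 0,"wz": 0},{"dx": 0,"dy": 0,"dz": 0.25,"wx": 0,"wy": 0,"wz": 0},{"dx": 0,"dy": 0,"dz": 0.25,"wx": 0,"wy": 0,"wz": 0},{"dx": 0,"dy": 0,"dz": 0.25,"wx": 0,"wy": 0,"wz": 0},{"dx": 0,"dy": 0,"dz": 0.25,"wx": 0,"wy": 0,"wz": 0},{"dx": 0,"dy": 0,"dz": 0.25,"wx": 0,"wy": 0,"wz": 0},{"dx": 0,"dy": 0,"dz": 0.25,"wx": 0,"wy": 0,"wz": 0}]'

```text
time_s: 7.93
tcp_pos: [0.5655, -0.0404, 0.0297]
eef_rot: [61.0, 89.9, 165.7]
contact_force: [1.3, -0.8, -1.2]
gripper_width: 0.0873
```

```bash
python3 - <<'E'
from h import *
sf(); rel([*(S0+U*-.033+N*-.12),.031],14.65)
traypose("side8")
E
```

```text
tcp in stop frame -0.0326 -0.1897 z 0.0297
t 7.9333 p [ 0.5655 -0.0404  0.0297] F [ 1.32 -0.76 -1.19] w 0.0873
[[-0.001 -0.967 -0.254]
 [ 0.    -0.254  0.967]
 [-1.     0.001  0.001]]
heading -165.27 -> dy -0.08 rotvec/0.08 [ 0.02  0.01 -0.01] world d [-0.018   0.0673  0.0013] shift now/0.02 [-0.06  0.01  3.48] shift in final axes/0.02 [-0.06  0.02  3.48]
rim n 1479 z 0.04432837297995236 c [-0.0316 -0.1322] sz [0.1335 0.1482] ang 89.78
[[-0.10599999874830246, -0.19869999587535858], [0.0421999990940094, -0.19930000603199005], [0.04280000180006027, -0.0658000037074089], [-0.1054999977350235, -0.06520000100135803]]
```

View pics/side8.png

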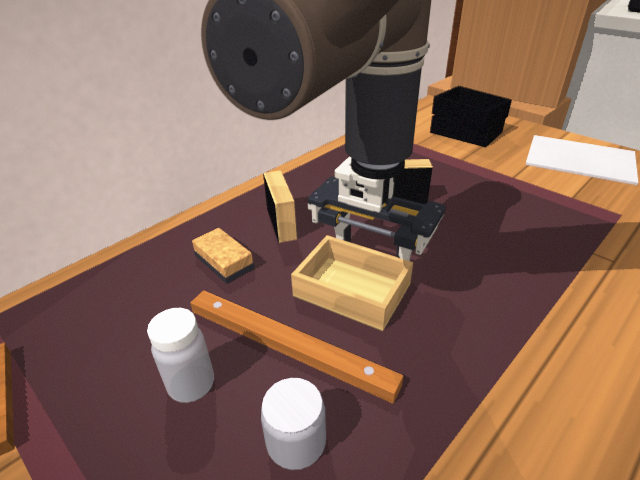

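>>> arm_command --plan '[{"dx": 0,"dy": 0,"dz": 0.25,"wx": 0,"wy": 0,"wz": 0},{"dx": 0,"dy": 0,"dz": 0.25,"wx": 0,"wy": 0,"wz": 0},{"dx": 0,"dy": 0,"dz": 0.25,"wx": 0,"wy": 0,"wz": 0},{"dx": 0,"dy": 0,"dz": 0.25,"wx": 0,"wy": 0,"wz": 0},{"dx": 0,"dy": 0,"dz": 0.25,"wx": 0,"wy": 0,"wz": 0},{"dx": 0,"dy": 0,"dz": 0.25,"wx": 0,"wy": 0,"wz": 0},{"dx": 0,"dy": 0,"dz": 0.25,"wx": 0,"wy": 0,"wz": 0},{"dx": 0,"dy": 0,"dz": 0.25,"wx": 0,"wy": 0,"wz": 0},{"dx": 0,"dy": 0,"dz": 0.25,"wx": 0,"wy": 0,"wz": 0},{"dx": 0,"dy": 0,"dz": 0.15,"wx": 0,"wy": 0,"wz": 0},{"dx": 0,"dy": 0,"dz": 0.1,"wx": 0,"wy": 0,"wz": 0}]'

```text
time_s: 8.95
tcp_pos: [0.5516, 0.0129, 0.0299]
eef_rot: [70.0, 89.9, 174.8]
contact_force: [1.4, -1.3, -0.6]
gripper_width: 0.0876
```

```bash
python3 - <<'E'
from h import *
sf(); rel([*(S0+U*-.033+N*-.124),.031],14.65)
traypose("side9")
E
```

```text
tcp in stop frame -0.0326 -0.1346 z 0.0299
t 8.95 p [0.5516 0.0129 0.0299] F [ 1.38 -1.31 -0.56] w 0.0876
[[-0.001 -0.967 -0.255]
 [ 0.    -0.255  0.967]
 [-1.     0.001  0.   ]]
heading -165.24 -> dy -0.11 rotvec/0.08 [ 0.02  0.   -0.01] world d [-0.0031  0.0102  0.0011] shift now/0.02 [-0.06  0.02  0.53] shift in final axes/0.02 [-0.06  0.02  0.53]
rim n 1774 z 0.0443031280945579 c [-0.0313 -0.0772] sz [0.1485 0.132 ] ang 0.15
[[-0.10580000281333923, -0.01140000019222498], [-0.10540000349283218, -0.14339999854564667], [0.04309999942779541, -0.14300000667572021], [0.04270000010728836, -0.010999999940395355]]
```

View pics/side9.png

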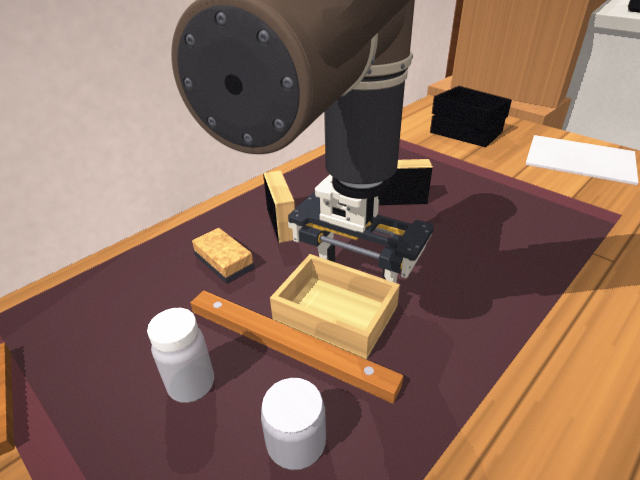

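>>> arm_command --plan '[{"dx": 0,"dy": 0,"dz": 0.1,"wx": 0,"wy": 0,"wz": 0},{"dx": 0,"dy": 0,"dz": 0.1,"wx": 0,"wy": 0,"wz": 0},{"dx": 0,"dy": 0,"dz": 0.1,"wx": 0,"wy": 0,"wz": 0},{"dx": 0,"dy": 0,"dz": 0.1,"wx": 0,"wy": 0,"wz": 0},{"dx": 0,"dy": 0,"dz": 0.1,"wx": 0,"wy": 0,"wz": 0}]'

```text
time_s: 9.47
tcp_pos: [0.5492, 0.0225, 0.0299]
eef_rot: [75.7, 90.0, -179.6]
contact_force: [1.0, -1.2, 0.2]
gripper_width: 0.0879
```

```bash
python3 - <<'E'
from h import *
sf(); rel([*(S0+U*-.033+N*-.124),.031],14.65)
traypose("side10")
E
```

```text
tcp in stop frame -0.0325 -0.1247 z 0.0299
t 9.4667 p [0.5492 0.0225 0.0299] F [ 0.96 -1.17  0.17] w 0.0879
[[-0.001 -0.967 -0.254]
 [-0.    -0.254  0.967]
 [-1.     0.001  0.   ]]
heading -165.3 -> dy -0.05 rotvec/0.08 [ 0.01  0.   -0.01] world d [-0.0006  0.0005  0.0011] shift now/0.02 [-0.05  0.02  0.03] shift in final axes/0.02 [-0.05  0.02  0.03]
rim n 1807 z 0.04441857360615784 c [-0.0315 -0.0669] sz [0.1484 0.1314] ang 0.1
[[-0.10589999705553055, -0.00139999995008111], [-0.10559999942779541, -0.13279999792575836], [0.04280000180006027, -0.13249999284744263], [0.042500000447034836, -0.0010999999940395355]]
```

>>> arm_command --plan '[{"dx": 0,"dy": 0,"dz": 0.06,"wx": 0,"wy": 0,"wz": 0},{"dx": 0,"dy": 0,"dz": 0.06,"wx": 0,"wy": 0,"wz": 0}]'

```text
time_s: 9.73
tcp_pos: [0.5485, 0.0251, 0.0299]
eef_rot: [65.9, 90.0, 170.6]
contact_force: [0.4, -1.2, -0.2]
gripper_width: 0.0874
```

```bash
python3 - <<'E'
from h import *
sf(); s=r.get_state(); print(s["contact_force"],s["moment"])
E
```

```text
tcp in stop frame -0.0325 -0.122 z 0.0299
[ 0.44555055 -1.15367268 -0.15120061] [-0.5646459  -0.12372474 -0.02569356]
```

>>> arm_command --plan '[{"dx": 0,"dy": 0,"dz": 0.06,"wx": 0,"wy": 0,"wz": 0},{"dx": 0,"dy": 0,"dz": 0.06,"wx": 0,"wy": 0,"wz": 0}]'

```text
time_s: 9.9
tcp_pos: [0.548, 0.027, 0.03]
eef_rot: [123.3, 89.9, -132.0]
contact_force: [4.2, -14.1, 0.9]
gripper_width: 0.0878
```

```bash
python3 - <<'E'
from h import *
sf(); s=r.get_state(); print(s["contact_force"],s["moment"])
traypose("side11")
E
```

```text
tcp in stop frame -0.0325 -0.1201 z 0.03
[  4.2087476  -14.10511117   0.86284914] [-5.03185101 -1.70082757 -0.12887893]
rim n 1828 z 0.04446019214518224 c [-0.0314 -0.0627] sz [0.1487 0.132 ] ang 0.02
[[-0.10580000281333923, 0.0032999999821186066], [-0.10570000112056732, -0.12880000472068787], [0.0430000014603138, -0.12870000302791595], [0.0430000014603138, 0.0032999999821186066]]
```

View pics/side11.png

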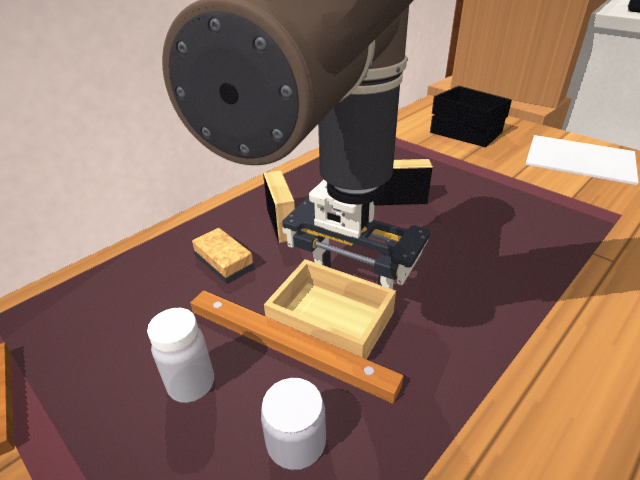

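The force jumped to about 15 N, so the tray is seated against the stop. I hold briefly, then back off.

>>> arm_command --plan '[{"dx": 0,"dy": 0,"dz": 0.06,"wx": 0,"wy": 0,"wz": 0},{"dx": 0,"dy": 0,"dz": 0.06,"wx": 0,"wy": 0,"wz": 0},{"dx": 0,"dy": 0,"dz": 0.03,"wx": 0,"wy": 0,"wz": 0}]'

```text
time_s: 10.25
tcp_pos: [0.548, 0.0268, 0.0304]
eef_rot: [162.1, 89.8, -93.2]
contact_force: [1.4, -2.7, -1.1]
gripper_width: 0.0877
```

>>> arm_command --plan '[{"dx": 0,"dy": 0,"dz": -0.1,"wx": 0,"wy": 0,"wz": 0},{"dx": 0,"dy": 0,"dz": -0.3,"wx": 0,"wy": 0,"wz": 0},{"dx": 0,"dy": 0,"dz": -0.5,"wx": 0,"wy": 0,"wz": 0},{"dx": 0,"dy": 0,"dz": -0.6,"wx": 0,"wy": 0,"wz": 0},{"dx": 0,"dy": 0,"dz": -0.6,"wx": 0,"wy": 0,"wz": 0},{"dx": 0,"dy": 0,"dz": -0.3,"wx": 0,"wy": 0,"wz": 0},{"dx": -0.5,"dy": 0,"dz": -0.1,"wx": 0,"wy": 0,"wz": 0},{"dx": -0.8,"dy": 0,"dz": 0,"wx": 0,"wy": 0,"wz": 0},{"dx": -0.8,"dy": 0,"dz": 0,"wx": 0,"wy": 0,"wz": 0},{"dx": -0.8,"dy": 0,"dz": 0,"wx": 0,"wy": 0,"wz": 0},{"dx": -0.8,"dy": 0,"dz": 0,"wx": 0,"wy": 0,"wz": 0},{"dx": -0.8,"dy": 0,"dz": 0,"wx": 0,"wy": 0,"wz": 0},{"dx": -0.3,"dy": 0,"dz": 0,"wx": 0,"wy": 0,"wz": 0},{"dx": 0,"dy": 0,"dz": 0,"wx": 0,"wy": 0,"wz": 0}]'

```text
time_s: 11.42
tcp_pos: [0.5617, -0.0288, 0.1343]
eef_rot: [145.2, 89.8, -110.3]
contact_force: [0.1, -1.1, -0.5]
gripper_width: 0.0877
```

```bash
python3 - <<'E'
from h import *
sf(); s=r.get_state(); print(s["time_s"],s["contact_force"])
p,d=traypose("side12")
save("crop12",cv2.resize(p[220:420,170:440],None,fx=2.9,fy=2.9,interpolation=cv2.INTER_CUBIC))
z=np.load("side0.npz")
for nm,(l,t,w,h) in dict(tin=(250,375,85,100),block=(185,220,75,70),jar=(140,300,80,105)).items():
    a=z["p"][t:t+h,l:l+w].astype(int)-p[t:t+h,l:l+w]; print(nm,"mean absdiff",abs(a).mean())
E
```

```text
tcp in stop frame -0.0334 -0.1775 z 0.1343
11.4167 [ 0.14895343 -1.07596613 -0.54672375]
rim n 1764 z 0.04437426393499705 c [-0.0314 -0.0526] sz [0.1484 0.1119] ang 0.12
[[-0.10570000112056732, 0.0031999999191612005], [-0.1054999977350235, -0.10869999974966049], [0.042899999767541885, -0.10840000212192535], [0.04270000010728836, 0.0035000001080334187]]
tin mean absdiff 2.255686274509804
block mean absdiff 2.3944761904761904
jar mean absdiff 2.3399603174603176
```

View pics/crop12.png

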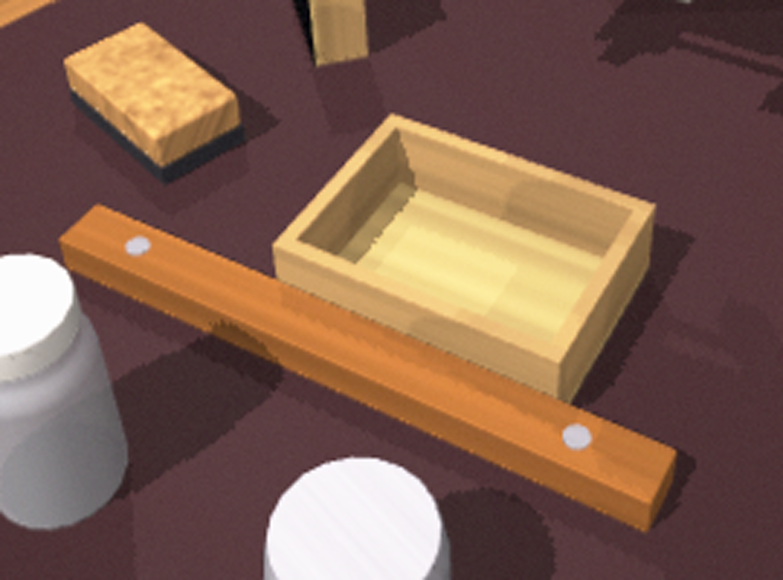

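```bash
python3 - <<'E'
from h import *
d=np.load("side0.npz")["d"]; C=cloud("side",d); sx=(C[...,:2]-S0)@U; sy=(C[...,:2]-S0)@N
m=(d>0)&(C[...,2]>.017)&(C[...,2]<.027)&(abs(sx)<.17)&(abs(sy)<.05)
for lo in(-.14,-.1,-.05,0,.03,.1):
    k=m&(sx>lo)&(sx<lo+.03); print(lo,np.round(np.percentile(sy[k],[1,3,97]),4))
print(r.get_state()["time_s"],np.abs(r.get_state()["qd"]).max())
r.close_job()
E
```

```text
-0.14 [0.0022 0.0028 0.0317]
-0.1 [0.002  0.003  0.0316]
-0.05 [0.0024 0.003  0.0319]
0 [0.0021 0.0032 0.0318]
0.03 [0.0026 0.0033 0.0319]
0.1 [0.0024 0.0032 0.0322]
11.5167 1.204127901618165
the job is handed in; nothing more can be done
```

The tray lies flat with its open side up, its leading long side flush against the stop. I handed the job in at about 11.5 s of the 43 s allowed; no verdict came back.

I picked out the 150 x 110 x 45 mm tray from its two smaller look-alikes. Both open fingers pushed its upper rim until it fell on its own. I then pushed it squarely along the felt, which also took out its 7.3° skew, until the force rose from about 1 N to 15 N at the stop. I backed off and raised the gripper clear.

**Last checks:**
- **Flush:** both leading corners measured +3.2 and +3.5 mm in my stop frame. The side camera puts the stop's working face at about +2 to +3 mm in that frame, so the gap is under about 1 mm. The skew left is about 0.1°.
- **Position along the stop:** the tray's centre is 31 mm from the stop's middle; the limit is 85 mm.
- **Height:** the rim is at 44 mm, so the tray is flat on the table.
- **Bystanders:** the tin, block and jar look unchanged from the first picture. I compared the images but did not measure their positions again.
- **Disagreement:** the top and side cameras differ by 2 to 3 mm, in line with the stated calibration. That is why I compared the tray with the stop as the side camera sees it.

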